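# Open the air chuck: press two guarded valve levers

### The arm

A 6-joint arm with a two-finger parallel gripper is mounted at the origin on the work surface. World frame = base frame: x ahead of the robot, y to its left, z up, the work surface at z = 0. Lengths are in m, angles in rad, forces in N, time in s.
With the tool pointing down it reaches from about 0.35 to 0.975 m from the base axis. Payload 4.9 kg.
Tool frame: the origin (TCP) lies on the front face of the gripper's body, between the roots of the fingers; the fingertips stand ctrl.finger_overhang ahead of it and the grasp point (between the pads) lies 54 mm ahead of it (ctrl.finger_overhang is the distance from the TCP to the fingertips, in m); z points along the fingers, y is the line along which they close (so a half turn about z gives the same grasp; the last joint's range is limited). The gripper opens to 85 mm and grips with 20 to 120 N. Pads are 22 mm wide; open, the fingers measure 114 mm over their backs; the gripper's body (76 mm by 85 mm) begins 54 mm behind the grasp point. The pads swing forward as they close: fully open they stand 13 mm farther back than shut.
Start: joints at [-0.119, 0.053, 1.613, -0, 1.476, -0.119], TCP at [0.625, 0, 0.304] pointing down, gripper open.
Joint ranges: [-3.01, 3.01], [-1.01, 2.22], [0.06, 2.58], [-1.02, 4.17], [0.09, 2.62], [-3.14, 3.14]. Speed limits (rad/s): [2.57, 2.57, 3.14, 3.14, 3.14, 3.14].

### API

Orientations are given as a rotation vector (axis times angle).
In Python, from station import ctrl, vision gives the robot as it stands. The module is installed in compiled form; this text tells all that it offers.
- The arm moves only by the tool drive_tool, never from a script. Its argument "rows" is a list of rows, each a list of 2 entries, a list of its own where there are three numbers: the shift along the tool's x, y, z in m, then the turn about the tool's z in rad. A call has 1 to 10 rows; each row shifts and turns the commanded pose from where the row before left it, along the tool's axes as they then stand; what a row does not reach is not made up. A row lasts 1/10 s, in which the tool goes at most 50 mm and 8.59 degrees, less where a joint would pass 70% of its speed; a pose out of reach is approached as far as the arm can. A call with a gripper value outside its range is refused whole. "jaw" is the closure, from 0 (fully open) to 1 (shut), set as the call begins (left out, the last holds). The fingers move at their own pace and stop on an object; "grip_force" is the grip in N (left out, the last holds). Time passes only in rows, so rows that do not move let the fingers close. It gives the time, the measured TCP pose, the force, the opening and the grip force at its end, in the units of the state.
- ctrl.get_obs(): the state, without advancing time (a new reading comes with each control period).
- vision.get_image(name): name is "scene" or "side" or "wrist"; returns a dict with "image" (420x560x3 uint8, blue, green, red), "vertical_fov" (degrees; the focal length in pixels is half the picture's height over the tangent of half this angle, whatever the lens; pixels are square), "cx", "cy" (the principal point, pixels), "R" (3x3) and "t" (3): a world point X has camera coordinates R X + t. Camera axes: x right, y down, z forward; pixel columns grow to the right and rows downward; lengths in m; the calibration is good to about 2 mm. A picture is of the moment at which its call begins. There is no depth.
- ctrl.finish_job(): hands the job in; it is judged then, once.
The state is a dict: "t": time; "q": joint angles; "dq": joint speeds; "effort": joint torques, N m; "tool_pos": TCP position; "tool_rot": TCP orientation; "contact_force": force on the tool from outside, world axes, zero at the start; "wrist_torque": the same for the moment, N m; "opening": finger opening in m; "grip_force": force on a finger pad.
Only numpy, scipy, OpenCV 4.12 (cv2) and the standard library are available. Lean on these libraries where they do the work, as an engineer would, in place of code of your own. Each camera call takes 0.05 s, during which the arm holds its last target. There are 200 camera calls.

### The job

Open the four-jaw chuck. Reaching down through the window of each guard with the fingertips, first press the supply lever, the one with the wide flat paddle, down to its stop, then press the chuck lever, the one with the ball end, down to its stop. Do not touch either guard, leave the loose things on the bench where they are, and finish with the hand clear of everything.

Things in the scene. Friction and masses are not known exactly. Their poses are not given: they have to be found in the camera images.
- paddle_guard: fixed cage over the paddle valve, x -60 to +100 mm, y -65 to +65 mm about its origin: posts and bars under a flat lid 5 mm thick, top 110 mm above the origin. One window in the lid, 80 mm along x by 70 mm along y, centred above the origin. Origin: on the bench; z up; x points from the lever's free end to its pivot. Yaw within 0.35 rad; left or right side varies; both guards alike.
- ball_guard: fixed cage over the ball valve, x -60 to +100 mm, y -65 to +65 mm about its origin: posts and bars under a flat lid 5 mm thick, top 110 mm above the origin. One window in the lid, 80 mm along x by 70 mm along y, centred above the origin. Origin: on the bench; z up; x points from the lever's free end to its pivot. Yaw within 0.35 rad; left or right side varies; both guards alike.
- paddle_press (a point): the point to press on the supply lever: centre of the top of its steel paddle, 34 mm along the lever by 40 mm wide, 8 mm thick. Moves with the lever, within 5 mm of the window's centre line; about 9 mm below the lid's top when the lever is up, 35 mm below when it is at its stop. The lever is 75 mm from its pivot to this point.
- ball_press (a point): the point to press on the chuck lever: top of the 26 mm steel ball at the end of its 10 mm round bar. Moves with the lever, within 5 mm of the window's centre line; about 9 mm below the lid's top when up, 35 mm below at its stop. 75 mm from pivot to this point.
- paddle_lever (a joint): angle of the supply (paddle) lever, rad: 0 fully up, 0.34 at its lower stop; it may start up to 0.06 down. About 4 to 6 N straight down on its free end moves it, and it stays where it is left (friction, no spring).
- ball_lever (a joint): angle of the chuck (ball) lever, rad: 0 fully up, 0.34 at its lower stop; it may start up to 0.06 down. About 4 to 6 N straight down on its free end moves it, and it stays where it is left (friction, no spring). The jaws of the chuck (132 mm round, 90 mm high, fixed beyond the valves, not to be handled) part as it goes down.
- tape_spool: bystander, loose: small thread-tape spool, 60 mm across, 20 mm high, lying flat; origin at its underside
- pull_stud: bystander, loose: turned steel stud standing upright, 40 mm across, 46 mm high; origin at its underside
- coupler: bystander, loose: black and brass hose coupler lying down, 54 mm long, 22 mm high; origin at its underside
- wrench: bystander, loose: open-ended wrench lying flat, 170 mm long; origin at its underside
- pouch: bystander, loose: flat dark brown pouch, 100 x 170 x 14 mm; origin at its underside
- grease_can: bystander, loose: closed can, 64 mm across, 85 mm high; origin at its underside
- hex_key: bystander, loose: L-shaped hex key lying flat, 100 mm long, 8 mm thick; origin at its underside

How it is judged:
On the way, in this order (a step that is already met when the one before it is completed fails the run):
1. the supply (paddle) lever is down at its stop and the chuck (ball) lever still up (value of joint paddle_lever above 0.29 rad and value of joint ball_lever below 0.12 rad), for 0.2 s.
2. the chuck (ball) lever is down at its stop (value of joint each of ball_lever, paddle_lever above 0.29 rad), for 0.2 s.
At the end, for the whole second after the job is handed in: Both levers are down at their stops (0.29 rad or more of 0.34), and every loose bystander is within 20 mm of where it stood (all of step 2 and distance of each of tape_spool, pull_stud, coupler, wrench, pouch, grease_can, hex_key from where it was at the start of the episode below 0.02 m); the robot touches nothing.
It fails at once if the robot touches a guard (contact force between any of the fingers, the arm and paddle_guard above 0.5 N or contact force between any of the fingers, the arm and ball_guard above 0.5 N).
It fails at once if the chuck lever is pressed before the supply lever is down (value of joint ball_lever above 0.12 rad and value of joint paddle_lever below 0.27 rad).
It fails at once if a loose bystander is shifted, lifted or carried (distance of any of tape_spool, pull_stud, coupler, wrench, pouch, grease_can, hex_key from where it was at the start of the episode above 0.02 m).
It also fails if it takes over 45 s, if anything falls off the work surface, if the arm or the gripper's body presses on something with over 40 N, if the wrist force passes 120 N, or if a joint passes its speed limit or range.

## Working session

There is one attempt and no reset: what is moved stays moved. The work goes in short steps, Python scripts to look and compute and a tool call to move; the robot and the scene stay as the last step left them, time stands still between calls to the robot, and variables do not carry over. Pictures are saved under pics/ and viewed, at most 10 in all, crops included, and the job is handed in when it is done.

Besides the shell and the picture viewer there is one more tool, called after "Emit:" as name(argument=value, ...) on one line, values as JSON. drive_tool: Moves the arm, as the interface text tells. Its arguments: {"type":"object","properties":{"rows":{"type":"array","items":{"type":"array"}},"jaw":{"type":"number"},"grip_force":{"type":"number"}},"required":["rows"]}

```bash
mkdir -p pics; python3 - <<'E'
from station import ctrl, vision
import cv2,pickle
d={}
for n in("scene","side","wrist"):
    d[n]=vision.get_image(n); cv2.imwrite(f"pics/{n}0.png",d[n]["image"])
    print(n,d[n]["vertical_fov"],d[n]["cx"],d[n]["cy"],(-d[n]["R"].T@d[n]["t"]).round(3),d[n]["R"].round(2).tolist())
pickle.dump(d,open("d0.pkl","wb"))
o=ctrl.get_obs();print(o,ctrl.finger_overhang)
E
```

```text
scene 48.738093999802004 281.4029641162795 205.64319396954633 [ 1.42  -0.579  1.032] [[0.56, 0.83, 0.02], [0.57, -0.37, -0.73], [-0.6, 0.42, -0.68]]
side 50.47178803993947 276.9900523243513 216.1521839790363 [0.472 1.078 0.72 ] [[-1.0, -0.07, 0.01], [-0.05, 0.51, -0.86], [0.05, -0.86, -0.51]]
wrist 64.28191287942877 286.23011000733453 213.37444243754197 [0.625 0.069 0.372] [[1.0, -0.0, -0.0], [0.0, -0.96, 0.27], [-0.0, -0.27, -0.96]]
{'t': 0.15, 'q': array([-1.19023671e-01,  5.32236075e-02,  1.61402262e+00,  2.37030164e-05,
        1.47598831e+00, -1.19030842e-01]), 'dq': array([-1.03723631e-03, -1.26466874e-03, -4.82030732e-03,  1.29154384e-03,
        9.67914480e-04,  8.39236171e-05]), 'effort': array([ 5.10442842e-04, -3.94241810e+01, -3.70721948e+01, -1.15854355e-04,
        4.61802789e-03,  5.00508997e-05]), 'tool_pos': array([6.24617008e-01, 3.63399288e-05, 3.02907632e-01]), 'tool_rot': array([-2.22051282e+00, -2.22052371e+00,  1.56442695e-03]), 'contact_force': array([ 0.1507695 ,  0.40680365, -0.00666303]), 'wrist_torque': array([-0.03714987, -0.00971702,  0.04904085]), 'grip_force': 0.0, 'opening': 0.08580480758960372} 0.0726
```

View pics/scene0.png

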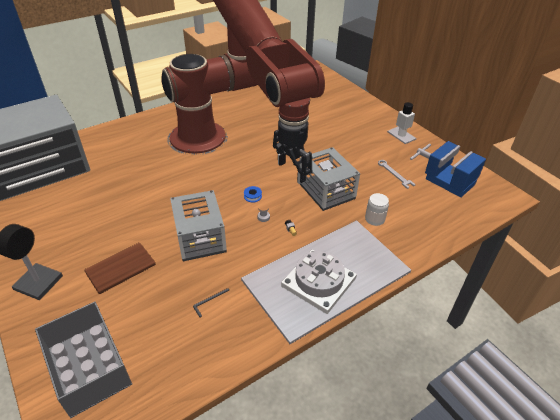

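View pics/side0.png

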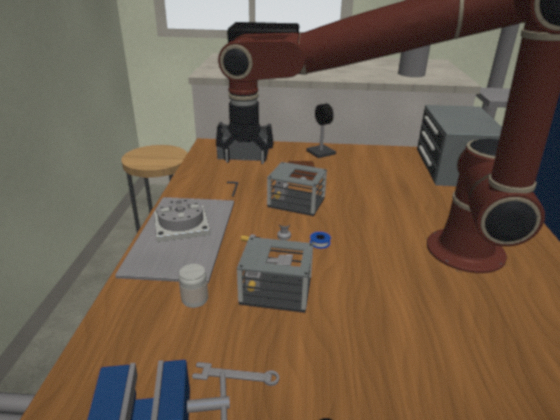

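View pics/wrist0.png

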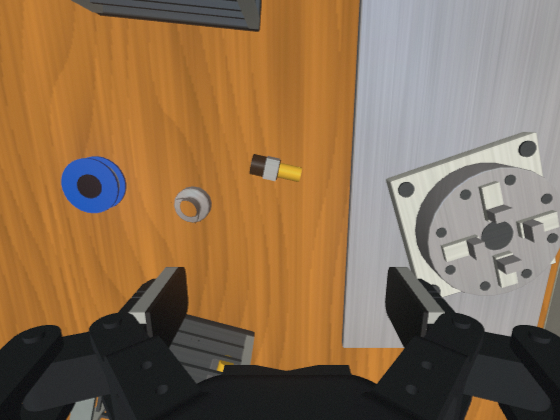

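```bash
python3 - <<'E'
import cv2,pickle,numpy as np
d=pickle.load(open("d0.pkl","rb"))
s=d["scene"]["image"];e=d["side"]["image"]
c=[s[180:265,160:240],s[140:215,290:370],e[155:220,255:340],e[230:315,230:325]]
c=[cv2.resize(x,(400,300),interpolation=cv2.INTER_CUBIC) for x in c]
cv2.imwrite("pics/comp.png",np.vstack([np.hstack(c[:2]),np.hstack(c[2:])]))
E
```

```text
(no output)
```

View pics/comp.png

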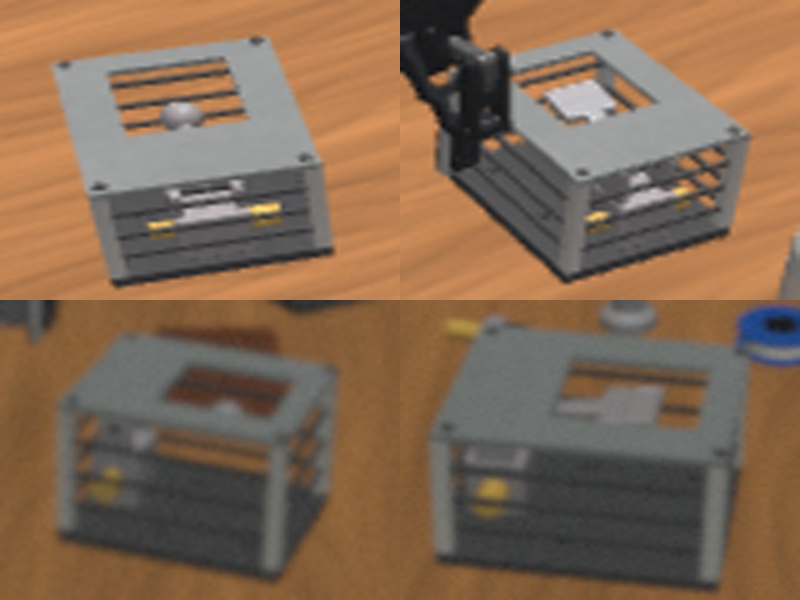

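```bash
cat > h.py <<'E'
import numpy as np
def ray(d,uv,z):
    f=210/np.tan(np.radians(d["vertical_fov"]/2)); R=d["R"];C=-R.T@d["t"]
    uv=np.atleast_2d(uv).astype(float)
    v=np.c_[(uv[:,0]-d["cx"])/f,(uv[:,1]-d["cy"])/f,np.ones(len(uv))]@R
    return C+v*((z-C[2])/v[:,2])[:,None]
E
python3 - <<'E'
from h import *;import pickle
d=pickle.load(open("d0.pkl","rb"))
b=np.array([[107,72],[238,57],[255,125],[125,135]])*[.2,85/300]+[160,180]
print("ball win",ray(d["scene"],b,.11).round(3))
p=np.array([[512,80],[600,50],[660,102],[575,125]])*[.2,.25]+[290,140]
print("pad win",ray(d["scene"],p,.11).round(3))
# lid corners
print(ray(d["scene"],np.array([[62,65],[260,40],[312,160],[97,188]])*[.2,85/300]+[160,180],.11).round(3))
print("side ball win",ray(d["side"],np.array([[190,67],[295,80],[275,118],[165,105]])*[85/400,65/300]+[255,155-65],.11).round(3))
print("side pad win",ray(d["side"],np.array([[570,360],[708,370],[700,428],[552,415]])*[95/400,85/300]+[230-95,230-85],.11).round(3))
E
```

```text
ball win [[ 0.422 -0.247  0.11 ]
 [ 0.447 -0.174  0.11 ]
 [ 0.526 -0.204  0.11 ]
 [ 0.496 -0.271  0.11 ]]
pad win [[0.615 0.419 0.11 ]
 [0.616 0.499 0.11 ]
 [0.689 0.48  0.11 ]
 [0.68  0.411 0.11 ]]
[[ 0.4   -0.266  0.11 ]
 [ 0.434 -0.153  0.11 ]
 [ 0.579 -0.196  0.11 ]
 [ 0.542 -0.309  0.11 ]]
side ball win [[ 0.523 -0.981  0.11 ]
 [ 0.419 -0.948  0.11 ]
 [ 0.439 -0.825  0.11 ]
 [ 0.542 -0.854  0.11 ]]
side pad win [[0.542 0.196 0.11 ]
 [0.463 0.201 0.11 ]
 [0.466 0.266 0.11 ]
 [0.547 0.26  0.11 ]]
```

Emit:
drive_tool(rows=[[[0,0,-0.03],0],[[0,0,0],0],[[0,0,0],0],[[0,0,0],0],[[0,0,0],0]], jaw=1)

```text
t: 0.65
tool_pos: [0.6245, 0.0, 0.3324]
tool_rot: [-2.22, -2.22, 0.002]
contact_force: [-1.0, -0.6, 0.1]
opening: 0.0122
grip_force: 0.0
```

Emit:
drive_tool(rows=[[[0.036,-0.024,0],0],[[0.036,-0.024,0],0],[[0.036,-0.024,0],0],[[0.036,-0.024,0],0],[[0.036,-0.024,0],0],[[0,0,0],0],[[0,0,0],0],[[0,0,0],0]])

```text
t: 1.45
tool_pos: [0.5053, 0.1793, 0.3334]
tool_rot: [2.222, 2.221, -0.001]
contact_force: [0.5, -0.9, 0.5]
opening: -0.0002
grip_force: 0.0
```

```bash
cat > look.py <<'E'
import sys,cv2,pickle
from station import ctrl,vision
d=vision.get_image("wrist");n=sys.argv[1]
cv2.imwrite(f"pics/{n}.png",d["image"]);pickle.dump(d,open(n+".pkl","wb"))
o=ctrl.get_obs();print(o["tool_pos"],o["tool_rot"],o["opening"],o["contact_force"],ctrl.finger_overhang,o["t"])
E
python3 look.py w1
```

```text
[0.50552892 0.17908608 0.33353195] [ 2.22304145e+00  2.21982411e+00 -9.64742175e-04] 2.3060641954189066e-05 [-0.24231036  0.89467065  0.37748484] 0.0726 1.5
```

View pics/w1.png

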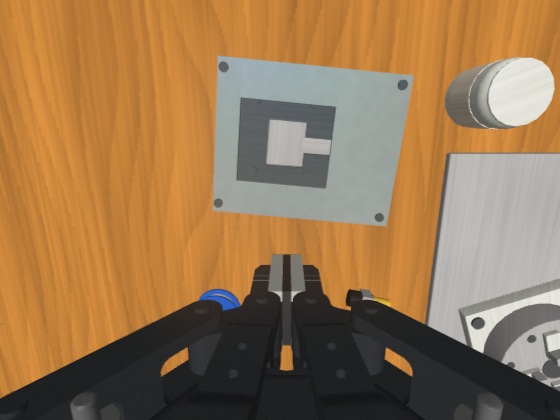

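The wrist view shows the paddle guard: window corners at (241,97), (336,107), (326,188), (237,180), with the paddle centred near (287,143) and still up.

```bash
python3 - <<'E'
from h import *;import pickle
d=pickle.load(open("w1.pkl","rb"))
w=ray(d,[[241,97],[336,107],[326,188],[237,180]],.11)
l=ray(d,[[218,56],[413,75],[387,226],[213,211]],.11)
p=ray(d,[[270,120],[307,122],[304,166],[267,163]],.099)
print(w.round(4),w.mean(0),l.round(4),p.round(4),p.mean(0))
m=((l[1]-l[0])+(l[2]-l[3]));print("yaw",np.arctan2(m[1],m[0]),l.mean(0)-.02*m/np.linalg.norm(m))
m=(w[1]-w[0])+(w[2]-w[3]);print("yaww",np.arctan2(m[1],m[0]),np.linalg.norm(m)/2)
E
```

```text
[[0.4684 0.2661 0.11  ]
 [0.5475 0.2582 0.11  ]
 [0.5413 0.1893 0.11  ]
 [0.4622 0.1966 0.11  ]] [0.50482604 0.22753554 0.11      ] [[0.4511 0.2973 0.11  ]
 [0.6092 0.283  0.11  ]
 [0.5986 0.1537 0.11  ]
 [0.4392 0.1681 0.11  ]] [[0.4916 0.2477 0.099 ]
 [0.5241 0.246  0.099 ]
 [0.522  0.2074 0.099 ]
 [0.4884 0.2102 0.099 ]] [0.50651998 0.22781713 0.099     ]
yaw -0.09038929979884866 [0.50459864 0.22732006 0.11      ]
yaww -0.09606141149366809 0.07944033745689583
```

```bash
python3 - <<'E'
from h import *;import pickle
from scipy.spatial.transform import Rotation as Ro
d=pickle.load(open("w1.pkl","rb"))
T=np.array([.50553,.17909,.33353]);R=Ro.from_rotvec([2.22304,2.2198,-.00096]).as_matrix()
f=210/np.tan(np.radians(d["vertical_fov"]/2))
for x in(0,.011):
  for z in(.0726,.06,.05,.04,.0376,.03,.02,.01,0):
    r=[]
    for y in(-.035,0,.035):
        c=d["R"]@(T+R@[x,y,z])+d["t"]; r.append((round(f*c[0]/c[2]+d["cx"]),round(f*c[1]/c[2]+d["cy"])))
    print(x,z,r)
E
```

```text
0 0.0726 [(210, 274), (285, 274), (361, 274)]
0 0.06 [(204, 287), (285, 287), (367, 287)]
0 0.05 [(198, 299), (285, 299), (373, 300)]
0 0.04 [(191, 313), (285, 313), (379, 314)]
0 0.0376 [(189, 317), (285, 317), (381, 317)]
0 0.03 [(183, 330), (285, 330), (387, 330)]
0 0.02 [(174, 349), (285, 349), (397, 349)]
0 0.01 [(162, 372), (285, 372), (408, 372)]
0 0 [(148, 401), (285, 401), (421, 401)]
0.011 0.0726 [(209, 252), (285, 252), (362, 252)]
0.011 0.06 [(202, 264), (285, 264), (369, 264)]
0.011 0.05 [(196, 274), (285, 274), (375, 274)]
0.011 0.04 [(189, 287), (285, 287), (382, 287)]
0.011 0.0376 [(187, 290), (285, 290), (384, 290)]
0.011 0.03 [(180, 301), (285, 301), (390, 301)]
0.011 0.02 [(170, 318), (285, 318), (400, 318)]
0.011 0.01 [(158, 339), (285, 339), (412, 339)]
0.011 0 [(143, 365), (285, 365), (426, 365)]
```

```bash
python3 - <<'E'
from h import *;import pickle,cv2
from station import vision
from scipy.spatial.transform import Rotation as Ro
d=vision.get_image("side");im=d["image"].copy()
T=np.array([.50553,.17909,.33353]);R=Ro.from_rotvec([2.22304,2.2198,-.00096]).as_matrix()
f=210/np.tan(np.radians(d["vertical_fov"]/2))
P=[]
for z in(.0726,.0376,0):
  for y in(-.04,0,.04):
    c=d["R"]@(T+R@[0,y,z])+d["t"]; P.append((f*c[0]/c[2]+d["cx"],f*c[1]/c[2]+d["cy"]))
P=np.array(P);c0=P.mean(0).astype(int)-[50,37]
cr=cv2.resize(im[c0[1]:c0[1]+75,c0[0]:c0[0]+100],(800,600),interpolation=cv2.INTER_CUBIC)
for p in P: cv2.drawMarker(cr,tuple(int(v) for v in (p-c0+.5)*8),(0,255,0),0,12,1)
cv2.imwrite("pics/s1.png",cr)
E
```

```text
(no output)
```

View pics/s1.png

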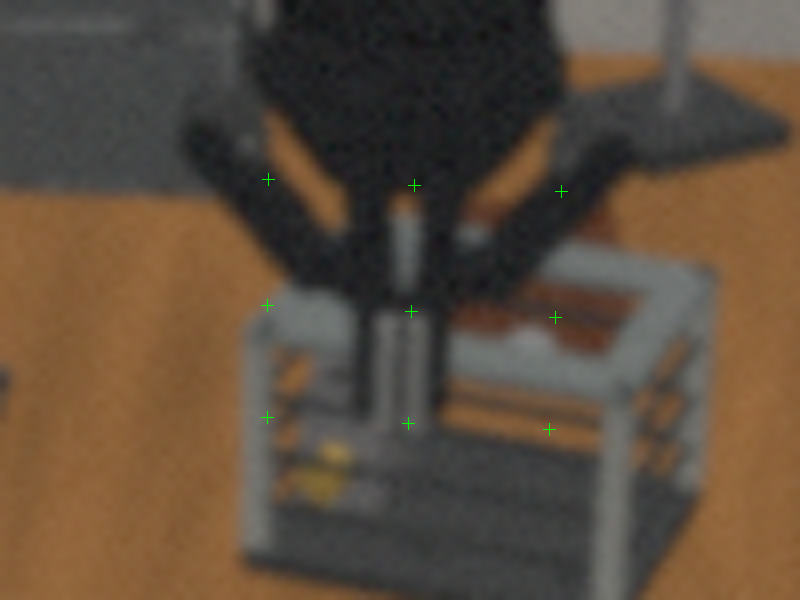

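The hand's profile clears the window at full press depth. The links pass ±40 mm only about 15 mm above the lid.

Emit:
drive_tool(rows=[[[0.0245,0,0],0.045],[[0.0245,0,0],0.045],[[0,0,0.04],0],[[0,0,0.04],0],[[0,0,0.04],0],[[0,0,0.015],0],[[0,0,0],0],[[0,0,0],0],[[0,0,0],0]])

```text
t: 2.45
tool_pos: [0.5078, 0.2292, 0.2019]
tool_rot: [2.318, 2.117, 0.007]
contact_force: [-0.5, -0.4, 0.2]
opening: -0.0004
grip_force: 0.0
```

Emit:
drive_tool(rows=[[[0,-0.003,0.01],0],[[0,0,0.01],0],[[0,0,0.005],0],[[0,0,0.004],0],[[0,0,0.004],0],[[0,0,0.004],0],[[0,0,0.004],0],[[0,0,0],0],[[0,0,0],0]])

```text
t: 3.35
tool_pos: [0.5032, 0.2291, 0.1574]
tool_rot: [2.319, 2.119, 0.0]
contact_force: [0.6, -0.6, -0.1]
opening: -0.0003
grip_force: 0.0
```

Emit:
drive_tool(rows=[[[0,0,0.003],0],[[0,0,0.003],0],[[0,0,0.002],0]])

```text
t: 3.65
tool_pos: [0.5036, 0.2292, 0.1502]
tool_rot: [2.318, 2.119, 0.002]
contact_force: [0.6, -0.7, 4.4]
opening: 0.0002
grip_force: 2.1
```

Pressing with 4.4 N, so the lever is moving; continue to the stop.

Emit:
drive_tool(rows=[[[0,0,0.003],0],[[0,0,0.002],0],[[0,0,0.0],0]])

```text
t: 3.95
tool_pos: [0.5041, 0.2293, 0.1481]
tool_rot: [2.318, 2.119, 0.001]
contact_force: [-7.3, -4.0, 18.2]
opening: 0.0002
grip_force: 9.8
```

Emit:
drive_tool(rows=[[[0,0,0],0],[[0,0,0],0],[[0,0,-0.01],0],[[0,0,-0.03],0],[[0,0,-0.04],0],[[0,0,-0.04],0],[[0,0,-0.04],0],[[-0.04,0,0],0],[[0,0,0],0],[[0,0,0],0]])

```text
t: 4.95
tool_pos: [0.4992, 0.189, 0.304]
tool_rot: [-2.32, -2.117, 0.001]
contact_force: [-0.5, 0.4, -0.7]
opening: -0.0001
grip_force: 0.0
```

```bash
python3 look.py w2
```

```text
[0.49913627 0.18944447 0.30360336] [-2.31870291e+00 -2.11780492e+00  1.75523890e-03] -0.0001824063458904347 [0.4465587  0.55591135 0.32559539] 0.0726 5.0
```

View pics/w2.png

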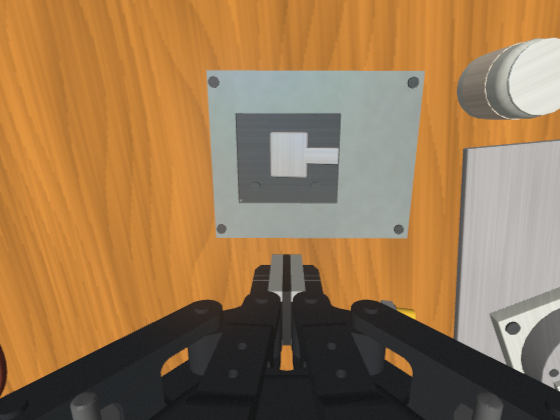

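The wrist view shows the paddle at (288,155) foreshortened and narrower, at about z 0.075: it is down. Now the ball guard.

Emit:
drive_tool(rows=[[[-0.03,0.002,-0.01],0],[[-0.048,0.002,-0.01],0],[[-0.048,0.002,-0.01],0],[[-0.048,0.002,0],0],[[-0.048,0.002,0],0],[[-0.048,0.002,0],0],[[-0.048,0.002,0],0],[[-0.048,0.002,0],0],[[-0.048,0.001,0],0],[[-0.045,0,0],0]])

```text
t: 6.0
tool_pos: [0.4751, -0.2707, 0.3334]
tool_rot: [-2.317, -2.119, -0.0]
contact_force: [1.5, 1.6, -0.7]
opening: -0.0001
grip_force: 0.0
```

Emit:
drive_tool(rows=[[[0,0,0],0.1],[[0,0,0],0.1],[[0,0,0],0],[[0,0,0],0],[[0,0,0],0]])

```text
t: 6.5
tool_pos: [0.4754, -0.2687, 0.3344]
tool_rot: [-2.516, -1.88, 0.0]
contact_force: [-0.8, -0.1, 0.2]
opening: -0.0
grip_force: 0.0
```

```bash
python3 look.py w3
```

```text
[ 0.47539981 -0.26870112  0.33456111] [-2.51683961e+00 -1.87937941e+00  1.04073192e-04] 7.788204685526233e-05 [-0.39350979  0.51088991 -0.22578684] 0.0726 6.55
```

View pics/w3.png

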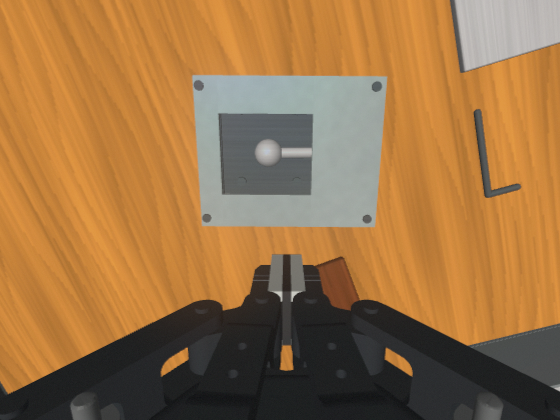

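The ball guard is square to the tool: window corners (219,113), (313,114), (312,195), (222,194), ball at (267,152), lever up.

```bash
python3 - <<'E'
from h import *;import pickle
from scipy.spatial.transform import Rotation as Ro
d=pickle.load(open("w3.pkl","rb"))
w=ray(d,[[219,113],[313,114],[312,195],[222,194]],.11)
l=ray(d,[[193,75],[387,76],[375,227],[203,226]],.11)
m=((l[1]-l[0])+(l[2]-l[3]));m/=np.linalg.norm(m)
a=w.mean(0);b=l.mean(0)-.02*m;p=ray(d,[[267,152]],.088)[0]
print("yaw",np.arctan2(m[1],m[0]),a,b,p)
T=np.array([.4754,-.2687,.33456]);R=Ro.from_rotvec([-2.51684,-1.87938,.0001]).as_matrix()
print("tool shift",[(R.T@(q-T)).round(4) for q in(a,b,p)],"axes",R.round(2).tolist())
E
```

```text
yaw -0.2930310037069383 [ 0.47032876 -0.22635648  0.11      ] [ 0.47029962 -0.22645848  0.11      ] [ 0.46977923 -0.22535977  0.088     ]
tool shift [array([ 0.0391, -0.0168,  0.2246]), array([ 0.039 , -0.0168,  0.2246]), array([ 0.0399, -0.0176,  0.2466])] axes [[0.28, 0.96, -0.0], [0.96, -0.28, 0.0], [0.0, -0.0, -1.0]]
```

Emit:
drive_tool(rows=[[[0.02,-0.009,0],0],[[0.0195,-0.008,0],0],[[0,0,0.04],0],[[0,0,0.04],0],[[0,0,0.04],0],[[0,0,0.013],0],[[0,0,0],0],[[0,0,0],0],[[0,0,0],0]])

```text
t: 7.45
tool_pos: [0.4715, -0.2274, 0.2049]
tool_rot: [2.515, 1.875, 0.003]
contact_force: [-0.4, -0.3, 0.7]
opening: -0.0001
grip_force: 0.0
```

Emit:
drive_tool(rows=[[[0,0,0.01],0],[[0,0,0.01],0],[[0,0,0.006],0],[[0,0,0.004],0],[[0,0,0.004],0],[[0,0,0.004],0],[[0,0,0.004],0],[[0,0,0.004],0],[[0,0,0.003],0],[[0,0,0.002],0]])

```text
t: 8.45
tool_pos: [0.4701, -0.2266, 0.1508]
tool_rot: [-2.519, -1.877, 0.001]
contact_force: [-2.9, 1.0, 4.1]
opening: 0.0003
grip_force: 2.0
```

Emit:
drive_tool(rows=[[[0,0,0.002],0],[[0,0,0.002],0],[[0,0,0],0]])

```text
t: 8.75
tool_pos: [0.4702, -0.2267, 0.1474]
tool_rot: [-2.519, -1.877, 0.001]
contact_force: [-4.5, 1.6, 7.9]
opening: 0.0003
grip_force: 3.5
```

Emit:
drive_tool(rows=[[[0,0,0.002],0],[[0,0,0.001],0],[[0,0,0],0],[[0,0,0],0]])

```text
t: 9.15
tool_pos: [0.4704, -0.2268, 0.147]
tool_rot: [-2.518, -1.877, 0.001]
contact_force: [-11.5, 5.2, 19.9]
opening: -0.0002
grip_force: 10.5
```

Firm stop (20 N, no further travel). Retract and verify.

Emit:
drive_tool(rows=[[[0,0,0],0],[[0,0,-0.01],0],[[0,0,-0.03],0],[[0,0,-0.04],0],[[0,0,-0.04],0],[[0,0,-0.04],0],[[-0.04,0,-0.02],0],[[0,0,0],0],[[0,0,0],0],[[0,0,0],0]])

```text
t: 10.15
tool_pos: [0.4586, -0.2641, 0.322]
tool_rot: [-2.517, -1.876, 0.0]
contact_force: [-1.6, -0.1, -0.5]
opening: 0.0001
grip_force: 0.0
```

```bash
python3 look.py w4; python3 - <<'E'
import cv2,numpy as np
from station import vision
a=cv2.imread("pics/w4.png");b=vision.get_image("scene")["image"]
cv2.imwrite("pics/fin.png",np.vstack([np.hstack([cv2.resize(a,(400,300)),cv2.resize(b,(400,300))]),
 np.hstack([cv2.resize(b[180:265,160:240],(400,300)),cv2.resize(b[140:215,290:370],(400,300))])]))
E
```

```text
[ 0.45854387 -0.26395434  0.32187526] [-2.51616935e+00 -1.87622022e+00  4.75072566e-04] -8.525580162235069e-05 [-0.33966225 -0.38251708  0.48439675] 0.0726 10.2
```

View pics/fin.png

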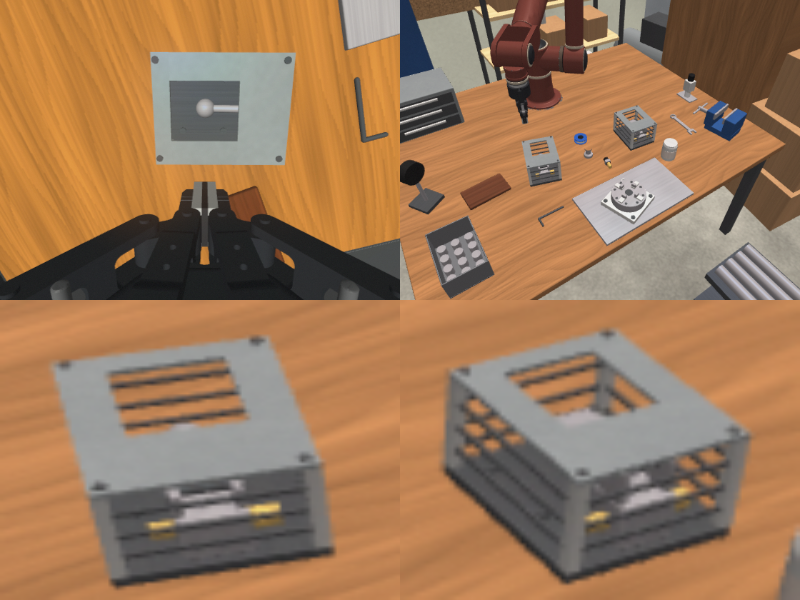

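Both levers now sit low under the lids (ball and paddle nearly hidden in the scene view). The chuck jaws have parted, the bystanders are in place, and the hand is clear above.

```bash
python3 -c "
from station import ctrl
print(ctrl.finish_job())"
```

```text
the job is handed in; nothing more can be done
None
```

I pressed the paddle lever and then the ball lever down to their stops, each confirmed by about 18–20 N of firm resistance. No contact with the guards or loose items was seen, and I handed the job in at about 10 s with the hand clear; no verdict was returned.

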